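# Hold the lid over the hot rolls

### The arm

A 7-joint arm with a two-finger parallel gripper is mounted at the origin on the work surface. World frame = base frame: x ahead of the robot, y to its left, z up, the work surface at z = 0. Lengths are in m, angles in rad, forces in N, time in s.
With the tool pointing down it reaches from about 0.425 to 0.975 m from the base axis. Payload 16.7 kg.
Tool frame: the origin (TCP) lies on the centre line of the jaws, within the pads' length; the fingertips stand 19 mm ahead of it and the grasp point (between the pads) is the TCP; z points along the fingers, y is the line along which they close (so a half turn about z gives the same grasp; the last joint's range is limited). The gripper opens to 85 mm and grips with 20 to 120 N. Pads are 22 mm wide; open, the fingers measure 114 mm over their backs; the gripper's body (76 mm by 85 mm) begins 54 mm behind the grasp point. The pads swing forward as they close: fully open they stand 13 mm farther back than shut.
Start: joints at [1.121, 0.426, 0.074, 1.606, -0.034, 1.111, -0.067], TCP at [0.2, -0.645, 0.25] pointing down, gripper open.
Joint ranges: [-2.85, 2.85], [-0.5, 2.14], [-1.23, 1.37], [0.21, 2.46], [-1.02, 4.16], [0.16, 2.05], [-2.73, 2.73]. Speed limits (rad/s): [1.89, 1.89, 2.39, 2.39, 3.01, 3.01, 3.01].

### API

Orientations are given as a rotation vector (axis times angle).
In Python, from workcell import env gives the robot as it stands.
- The arm moves only by the tool send_rows, never from a script. Its argument "moves" is a list of rows, each an object with "xyz": the shift along the tool's x, y, z normalised to -1 to 1, where 1 is 0.04 m, a list of three; "spin": the turn about the tool's z normalised to -1 to 1, where 1 is 180 degrees. In form: [{"xyz": [tx, ty, tz], "spin": spin}, ...]. A call has 1 to 5 rows; each row shifts and turns the commanded pose from where the row before left it, along the tool's axes as they then stand; what a row does not reach is not made up. A row lasts 1/8 s, in which the tool goes at most 62.5 mm and 10.7 degrees, less where a joint would pass 70% of its speed; a pose out of reach is approached as far as the arm can. A call with a number of a shift or a turn outside -1 to 1 is refused whole. A call with a gripper value outside its range is refused whole. "fingers" is the opening, from -1 (shut) to 1 (fully open), set as the call begins (left out, the last holds). The fingers move at their own pace and stop on an object; "newtons" is the grip in N (left out, the last holds). Time passes only in rows, so rows that do not move let the fingers close. It gives the time, the measured TCP pose, the force, the opening and the grip force at its end, in the units of the state.
- env.sense(): the state, without advancing time (a new reading comes with each control period).
- env.read_camera(name): name is "scene" or "top" or "wrist"; returns a dict with "frame" (384x512x3 uint8, red, green, blue), "camera_matrix" (3x3 intrinsics, pixels), "rvec" (rotation vector, rad) and "tvec" (3), from world to camera coordinates, as OpenCV has them. Camera axes: x right, y down, z forward; pixel columns grow to the right and rows downward; lengths in m; the calibration is good to about 2 mm. The wrist camera is an equidistant fisheye: a pixel r from the principal point sees the ray r / f radians off the axis. A picture is of the moment at which its call begins. There is no depth.
- env.finish_job(): hands the job in; it is judged then, once.
Trained networks look in a picture, given as the dict that the camera call returned (one of the last four; its "shot" number tells which), for a name from the list of things; names that differ only in an ending like _2 or _b are one class to them, and where a whole thing is asked for, a point or a joint stands for the part that bears it (a point fixed in the world has none). Each returns a list of dicts, best first, with "p" (0 to 1); they miss things now and then, are a little off and sometimes report something else, mostly with a low value. They report only what shows in the picture. A call takes as long as a camera call. They do not tell look-alikes from the thing itself.
- env.boxes_of(thing, picture): "xy" ([column, row] in pixels, amid what is visible of it).
- env.trace(thing, picture): "pixels" (384x512 bool, what is visible of it) and "xy" ([column, row] in pixels, amid what is visible of it).
The state is a dict: "t": time; "joint_positions": joint angles; "qd": joint speeds; "joint_torque": joint torques, N m; "position": TCP position; "orientation": TCP orientation; "ft_force": force on the tool from outside, world axes, zero at the start; "ft_torque": the same for the moment, N m; "gripper_width": finger opening in m; "gripper_force": force on a finger pad.
Only numpy, scipy, OpenCV 4.12 (cv2) and the standard library are available. Lean on these libraries where they do the work, as an engineer would, in place of code of your own. Each camera call takes 0.05 s, during which the arm holds its last target. There are 200 camera calls.

### The job

The rolls in the rectangular baking dish are fresh from the oven and must steam off under cover. Take the dish's rectangular lid by its handle, carry it up over the jars and bottles without shifting them or anything else, and hold it level, centred and squared up with the dish, its lowest face about one centimetre above the rim and never touching the dish. Finish while still holding it there: do not put it down or let go.

Things in the scene. Friction and masses are not known exactly. Their poses are not given: they have to be found in the camera images.
- lid: loose white stoneware lid, 0.3 kg, 164 mm (x) by 104 mm (y), flat on a 12 mm thick round cork trivet. Origin: centre of its lowest face (a 136 by 76 mm step), z up. Plate from 3 to 10 mm above the origin. On top, along x, a bar handle 74 mm long, 16 mm wide (pinch it across y), the bar from 29 to 45 mm above the origin, on two posts 60 mm apart
- dish: loose open rectangular white stoneware baking dish holding bread rolls (below its rim), on the counter: 164 mm (x) by 104 mm (y), 65 mm tall, walls 8 mm, a lug below the rim at each short end reaching 98 mm from the centre. Origin: centre of its underside, z up. The lid belongs to it and fits either way round
- dish_rim (a point): centre of the baking dish's mouth, level with its rim, 65 mm above the counter; axes as the dish's
- casserole: loose open round white stoneware pot with two dark side handles, 128 mm across the body, 196 mm over the handles, 70 mm tall, not the lid's. Origin: centre of its underside. Lid, dish and pot stand in any order in three places side by side (left, middle, right), with a row of three jars, bottles or mills between neighbouring places
- oil_bottle: green glass oil bottle with a black cap, 56 mm across, 190 mm tall, loose, in a row between two of the places; origin: centre of its underside
- pepper_mill: turned dark wood pepper mill, 52 mm across, 160 mm tall, loose, in a row between two of the places; origin: centre of its underside
- spice_jar: amber glass jar with a steel lid, 48 mm across, 120 mm tall, loose, in a row between two of the places; origin: centre of its underside
- vinegar_bottle: amber glass bottle with a brass cap, 54 mm across, 180 mm tall, loose, in a row between two of the places; origin: centre of its underside
- bean_tin: plain steel food tin, 60 mm across, 130 mm tall, loose, in a row between two of the places; origin: centre of its underside
- salt_mill: turned light wood salt mill, 50 mm across, 135 mm tall, loose, in a row between two of the places; origin: centre of its underside
Mind the look-alikes: they are no part of the job. What is shaped like the dish but blue is not meant.

How it is judged:
On the way:
1. the lid is held up off its trivet, its lowest face more than 11 cm above the counter (height (world z) of lid above 0.11 m and contact force between lid and the fingers above 1 N), for 0.2 s.
At the end, for the whole second after the job is handed in: The lid is held still in the gripper, centre within 10 mm of the dish's centre (horizontal), lowest face 3 to 22 mm above the rim, long sides within 0.12 rad (either way round), tilt under 0.10 rad, speed under 20 mm/s, touching neither dish, pot, jar, bottle, tin nor mill (horizontal distance between lid and dish_rim below 0.01 m and z of lid in the frame of dish_rim between 0.003 and 0.022 m and angle between the x axis of lid and the x axis of dish, either way round below 0.12 rad and angle between lid's own z axis and vertical below 0.1 rad and contact force between lid and dish below 0.05 N and contact force between lid and the fingers above 1 N and linear speed of lid below 0.02 m/s and contact force between lid and casserole below 0.05 N and contact force between lid and oil_bottle below 0.05 N and contact force between lid and pepper_mill below 0.05 N and contact force between lid and spice_jar below 0.05 N and contact force between lid and vinegar_bottle below 0.05 N and contact force between lid and bean_tin below 0.05 N and contact force between lid and salt_mill below 0.05 N); the arm keeps its last pose, push and grip.
It fails at once if the lid touches the dish (contact force between lid and dish above 0.3 N).
It fails at once if the dish, the pot or any jar, bottle, tin or mill is shifted by more than 15 mm (distance of any of dish, casserole, oil_bottle, pepper_mill, spice_jar, vinegar_bottle, bean_tin, salt_mill from where it was at the start of the episode above 0.015 m).
It also fails if it takes over 50 s, if anything falls off the work surface, if the arm or the gripper's body presses on something with over 40 N, if the wrist force passes 120 N, or if a joint passes its speed limit or range.

## Working session

There is one attempt and no reset: what is moved stays moved. The work goes in short steps, Python scripts to look and compute and a tool call to move; the robot and the scene stay as the last step left them, time stands still between calls to the robot, and variables do not carry over. Pictures are saved under pics/ and viewed, at most 10 in all, crops included, and the job is handed in when it is done.

Besides the shell and the picture viewer there is one more tool, called by a JSON object that holds its "fn" and its "kwargs". send_rows: Moves the arm, as the interface text tells. Scaled input: -1 to 1 covers 0.04 m each way for a shift and 180 degrees each way for a turn. Its arguments: {"type":"object","properties":{"moves":{"type":"array"},"fingers":{"type":"number"},"newtons":{"type":"number"}},"required":["moves"]}

```bash
mkdir -p pics
cat > h.py <<'E'
import numpy as np, cv2
from workcell import env
from scipy.spatial.transform import Rotation as R
def shot(n,save=None):
    p=env.read_camera(n)
    if save: cv2.imwrite('pics/'+save,p['frame'][:,:,::-1])
    return p
def ray(p,uv):
    K=np.array(p['camera_matrix']);Rm=R.from_rotvec(np.ravel(p['rvec'])).as_matrix();t=np.ravel(p['tvec'])
    d=np.linalg.inv(K)@[uv[0],uv[1],1]
    return -Rm.T@t, Rm.T@d
def onz(p,uv,z):
    c,d=ray(p,uv); return c+d*(z-c[2])/d[2]
def proj(p,X):
    return cv2.projectPoints(np.float64(X).reshape(-1,1,3),np.float64(p['rvec']),np.float64(p['tvec']),np.float64(p['camera_matrix']),None)[0].reshape(-1,2)
def tri(obs):
    A=np.zeros((3,3));b=np.zeros(3)
    for p,uv in obs:
        c,d=ray(p,uv);d/=np.linalg.norm(d);M=np.eye(3)-np.outer(d,d);A+=M;b+=M@c
    return np.linalg.solve(A,b)
E
python3 - <<'E'
from h import *
print({k:np.round(v,3) for k,v in env.sense().items()})
ps={n:shot(n,n+'0.png') for n in('scene','top')}
for n,p in ps.items():
    c,_=ray(p,(0,0));print(n,c.round(3))
    for th in ['lid','dish','casserole','oil_bottle','pepper_mill','spice_jar','vinegar_bottle','bean_tin','salt_mill']:
        print(n,th,[(np.round(d['xy']).tolist(),round(d['p'],2)) for d in env.boxes_of(th,p)][:4])
E
```

```text
{'t': np.float64(0.0), 'joint_positions': array([ 1.12 ,  0.427,  0.074,  1.607, -0.034,  1.111, -0.067]), 'qd': array([-0.002,  0.001,  0.   , -0.   , -0.001, -0.001, -0.001]), 'joint_torque': array([ 1.0000e-03, -9.4984e+01,  3.7620e+00, -4.6352e+01,  1.9000e-02,
        1.0000e-02,  0.0000e+00]), 'position': array([ 0.2  , -0.644,  0.25 ]), 'orientation': array([-3.105, -0.47 ,  0.   ]), 'ft_force': array([-0.503, -0.565,  0.312]), 'ft_torque': array([ 0.012, -0.032,  0.007]), 'gripper_force': np.float64(0.0), 'gripper_width': np.float64(0.085)}
scene [ 1.119 -0.11   0.909]
scene lid [([267.0, 202.0], 0.81)]
scene dish [([389.0, 197.0], 0.83)]
scene casserole [([143.0, 235.0], 0.56), ([327.0, 204.0], 0.33)]
scene oil_bottle [([324.0, 174.0], 0.86)]
scene pepper_mill [([201.0, 194.0], 0.87)]
scene spice_jar [([338.0, 232.0], 0.56)]
scene vinegar_bottle [([212.0, 259.0], 0.84)]
scene bean_tin [([328.0, 206.0], 0.91)]
scene salt_mill [([207.0, 222.0], 0.58), ([385.0, 193.0], 0.44)]
top [0.353 0.019 1.06 ]
top lid [([252.0, 187.0], 0.63)]
top dish [([164.0, 262.0], 0.95), ([126.0, 180.0], 0.68)]
top casserole [([381.0, 166.0], 0.78)]
top oil_bottle [([196.0, 196.0], 0.59)]
top pepper_mill [([320.0, 193.0], 0.6)]
top spice_jar [([195.0, 156.0], 0.27)]
top vinegar_bottle [([315.0, 121.0], 0.79)]
top bean_tin [([194.0, 154.0], 0.91), ([317.0, 156.0], 0.16)]
top salt_mill [([316.0, 156.0], 0.84)]
```

View pics/top0.png

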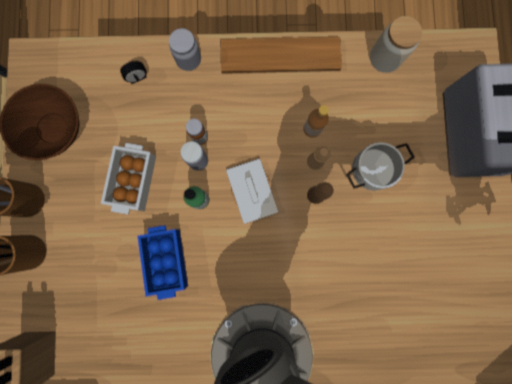

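View pics/scene0.png

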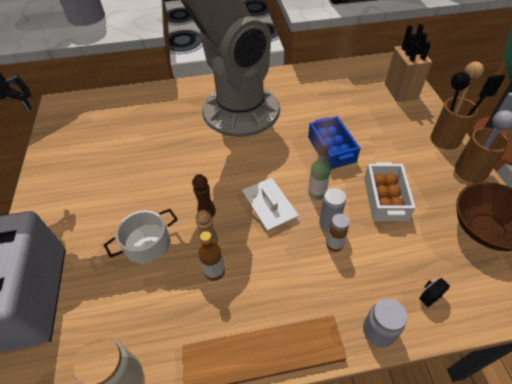

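The top view shows the white dish with rolls at (127,178), the lid with its bar handle at (252,190), the pot at (381,166) and the bottle rows between them. Two things could be the dish: white (127,178) and blue (164,262). The white one fits, because it is white stoneware with bread rolls and stands in the row of places. I'll confirm that in a crop and measure by fitting the model to the masks in both views.

```bash
cat > fit.py <<'E'
from h import *
from scipy.optimize import minimize
def boxp(x0,x1,y0,y1,z0,z1): return np.array([[x,y,z] for x in(x0,x1) for y in(y0,y1) for z in(z0,z1)])
DISH=[boxp(-.082,.082,-.052,.052,0,.065),boxp(-.098,.098,-.02,.02,.045,.057)]
LID=[boxp(-.082,.082,-.052,.052,.003,.010),boxp(-.037,.037,-.008,.008,.029,.045)]
def render(p,parts,q,S=4):
    im=np.zeros((384*S,512*S),np.uint8);Rz=R.from_euler('z',q[3]).as_matrix()
    for b in parts:
        u=proj(p,b@Rz.T+q[:3]); cv2.fillConvexPoly(im,cv2.convexHull(np.int32(np.round((u+.5)*S))),255)
    return cv2.resize(im,(512,384),interpolation=cv2.INTER_AREA)/255.
def fit(parts,obs,q0):
    f=lambda q:sum(np.abs(render(p,parts,q)-m).sum()/m.sum() for p,m in obs)
    q=np.array(q0,float)
    for _ in range(3):
        s=np.vstack([q]+[q+d for d in np.diag([.015,.015,.015,.15])])
        r=minimize(f,q,method='Nelder-Mead',options=dict(initial_simplex=s,xatol=1e-4,fatol=1e-5,maxiter=300));q=r.x
    return r
E
python3 - <<'E'
from fit import *
T=shot('top');S=shot('scene')
def pick(th,p,xy):
    return min(env.trace(th,p),key=lambda d:np.hypot(*(np.array(d['xy'])-xy)))
for th,parts,xt,xs,z in [('dish',DISH,(127,178),(389,192),0),('lid',LID,(252,190),(270,204),.012)]:
    mt=pick(th,T,xt);ms=pick(th,S,xs);print(th,mt['xy'],ms['xy'],mt['p'],ms['p'])
    c=onz(T,mt['xy'],.03); 
    a=cv2.minAreaRect(np.argwhere(mt['pixels'])[:,::-1].astype(np.float32));bx=cv2.boxPoints(a)
    e=max([bx[1]-bx[0],bx[2]-bx[1]],key=np.linalg.norm);d=onz(T,bx[0]+e,.03)-onz(T,bx[0],.03)
    q0=[c[0],c[1],z,np.arctan2(d[1],d[0])]
    for o in ([(T,mt['pixels'])],[(S,ms['pixels'])],[(T,mt['pixels']),(S,ms['pixels'])]):
        r=fit(parts,o,q0);print(r.x.round(4),round(r.fun,3))
    if th=='dish': qd=r.x
    else: ql=r.x
    np.save(th+'.npy',r.x)
# bottle tops from both views: box centre triangulation
for th in ['oil_bottle','pepper_mill','spice_jar','vinegar_bottle','bean_tin','salt_mill','casserole']:
    try:
        a=env.boxes_of(th,T)[0];b=env.boxes_of(th,S)[0];print(th,tri([(T,a['xy']),(S,b['xy'])]).round(3))
    except IndexError: print(th,'none')
out=[]
for p,(x,y) in((T,(190,185)),(S,(340,190))):
    f=p['frame'].copy()
    out.append(cv2.resize(f[y-65:y+65,x-100:x+100],None,fx=4,fy=2*2,interpolation=cv2.INTER_CUBIC)[:, :])
o=cv2.resize(np.vstack(out),(462,600));cv2.imwrite('pics/crop1.png',np.vstack(out)[:, :, ::-1] if False else o[:,:,::-1])
E
```

```text
dish [125.4, 178.6] [389.4, 194.1] 0.61 0.92
[ 0.5013  0.3638  0.0077 -0.1927] 0.034
[ 0.5069  0.3599  0.0079 -0.2009] 0.022
[ 0.502   0.3651  0.0012 -0.1986] 0.07
lid [252.0, 190.1] [269.1, 201.6] 0.73 0.66
[ 0.462   0.0185  0.0143 -2.8306] 0.028
[ 0.4613  0.0161  0.0145 -2.8281] 0.035
[ 0.462   0.0177  0.0139 -2.8317] 0.076
oil_bottle [0.448 0.173 0.09 ]
pepper_mill [ 0.447 -0.166  0.087]
spice_jar [0.635 0.163 0.079]
vinegar_bottle [ 0.648 -0.17   0.079]
bean_tin [0.532 0.145 0.199]
salt_mill [ 0.542 -0.164  0.091]
casserole [ 0.515 -0.347  0.035]
```

View pics/crop1.png

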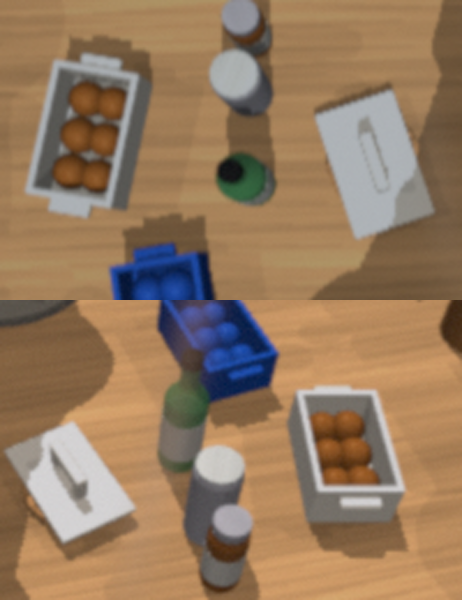

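The crop confirms it: the white dish with brown rolls is the target, the blue one is a look-alike, and the bar-handled lid lies on the trivet. The fit puts the lid at about (0.462, 0.018), yaw 0.31, with its lowest face at z≈0.014. The dish is at about (0.502, 0.364), yaw -0.20. The tool yaw of 0.30 already suits the handle, so I'll approach by way of (0.42, -0.3).

{"fn": "send_rows", "kwargs": {"moves": [{"xyz": [0.8, -0.66, -0.1], "spin": 0}, {"xyz": [0.8, -0.66, -0.1], "spin": 0}, {"xyz": [0.8, -0.66, -0.1], "spin": 0}, {"xyz": [0.8, -0.66, -0.1], "spin": 0}, {"xyz": [0.8, -0.66, -0.1], "spin": 0}], "fingers": 1}}

```text
t: 2.62
position: [0.3143, -0.4701, 0.2706]
orientation: [3.106, 0.471, 0.0]
ft_force: [0.3, -0.9, -0.4]
gripper_width: 0.0853
gripper_force: 0.0
```

{"fn": "send_rows", "kwargs": {"moves": [{"xyz": [0.8, -0.66, 0], "spin": 0}, {"xyz": [0.8, -0.66, 0], "spin": 0}, {"xyz": [0.8, -0.66, 0], "spin": 0}, {"xyz": [0.8, -0.66, 0], "spin": 0}, {"xyz": [0.8, -0.66, 0], "spin": 0}]}}

```text
t: 3.25
position: [0.428, -0.2966, 0.2705]
orientation: [3.106, 0.47, 0.001]
ft_force: [0.4, -1.0, 0.2]
gripper_width: 0.0853
gripper_force: 0.0
```

```bash
cat > plan.py <<'E'
from h import *
import sys
x,y,z,yaw=map(float,sys.argv[1:5])
s=env.sense();M=R.from_rotvec(s['orientation']).as_matrix()
cy=np.arctan2(M[1,0],M[0,0])
print('t',s['t'],'pos',np.round(s['position'],4),'yaw',round(cy,4),'tilt',np.round(M[:,2],4),'q',np.round(s['joint_positions'],2),'w',s['gripper_width'],'f',s['gripper_force'],np.round(s['ft_force'],1))
print('tool units',np.round(M.T@(np.array([x,y,z])-s['position'])/.04,3),'spin(-dyaw/pi)',round(-((yaw-cy+np.pi/2)%np.pi-np.pi/2)/np.pi,4))
E
python3 plan.py 0.462 0.018 0.27 0.31
```

```text
t 3.25 pos [ 0.428  -0.2966  0.2705] yaw 0.3006 tilt [ 4.e-04 -3.e-04 -1.e+00] q [ 0.62  0.16 -0.15  1.92  0.03  1.06 -0.81] w 0.08529212648992443 f 0.0 [ 0.4 -1.   0.2]
tool units [ 3.14  -7.26   0.012] spin(-dyaw/pi) -0.003
```

{"fn": "send_rows", "kwargs": {"moves": [{"xyz": [0.39, -0.91, 0], "spin": 0}, {"xyz": [0.39, -0.91, 0], "spin": 0}, {"xyz": [0.39, -0.91, 0], "spin": 0}, {"xyz": [0.39, -0.91, 0], "spin": 0}, {"xyz": [0.39, -0.91, 0], "spin": -0.003}]}}

```text
t: 3.88
position: [0.448, -0.0995, 0.2706]
orientation: [3.104, 0.485, 0.001]
ft_force: [0.5, -0.5, 0.4]
gripper_width: 0.0853
gripper_force: 0.0
```

{"fn": "send_rows", "kwargs": {"moves": [{"xyz": [0.39, -0.91, 0], "spin": 0}, {"xyz": [0.39, -0.91, 0], "spin": 0}, {"xyz": [0.39, -0.91, 0], "spin": 0}, {"xyz": [0, 0, 1], "spin": 0}, {"xyz": [0, 0, 1], "spin": 0}]}}

```text
t: 4.5
position: [0.4595, 0.0179, 0.1898]
orientation: [3.103, 0.487, 0.003]
ft_force: [1.5, -0.6, -0.1]
gripper_width: 0.0855
gripper_force: 0.0
```

{"fn": "send_rows", "kwargs": {"moves": [{"xyz": [0, 0, 0.8], "spin": 0}, {"xyz": [0, 0, 0], "spin": 0}]}}

```text
t: 4.75
position: [0.458, 0.0174, 0.1569]
orientation: [-3.103, -0.486, 0.006]
ft_force: [-0.3, -0.6, 0.6]
gripper_width: 0.0856
gripper_force: 0.0
```

```bash
python3 plan.py 0.462 0.018 0.05 0.31
python3 - <<'E'
from h import *
w=shot('wrist','wrist1.png');print(np.round(w['camera_matrix'],1),ray(w,(0,0))[0])
print([(d['xy'],d['p']) for d in env.boxes_of('lid',w)])
E
```

```text
t 4.75 pos [0.458  0.0174 0.1569] yaw 0.3104 tilt [-3.7e-03  2.0e-04 -1.0e+00] q [ 0.21  0.22 -0.43  2.14  0.13  0.8  -1.56] w 0.08560544806932868 f 0.0 [-0.3 -0.6  0.6]
tool units [0.108 0.02  2.673] spin(-dyaw/pi) 0.0001
[[297.3   0.  257.9]
 [  0.  297.3 193.6]
 [  0.    0.    1. ]] [0.53417949 0.04044451 0.28003083]
[([263.1, 176.0], 0.73), ([473.1, 175.0], 0.71)]
```

View pics/wrist1.png

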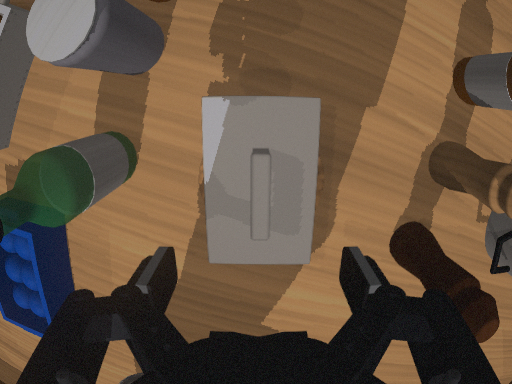

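The wrist view shows the lid squared up with the tool. The handle bar runs from (261,154) to (260,240), midway between the fingers. I'll check this against the calibration.

```bash
cat >> h.py <<'E'
def fray(p,uv):
    K=np.array(p['camera_matrix']);x=np.array([(uv[0]-K[0,2])/K[0,0],(uv[1]-K[1,2])/K[1,1]]);r=np.hypot(*x)
    d=np.r_[x/r*np.sin(r),np.cos(r)];Rm=R.from_rotvec(np.ravel(p['rvec'])).as_matrix()
    return -Rm.T@np.ravel(p['tvec']),Rm.T@d
def fonz(p,uv,z):
    c,d=fray(p,uv);return c+d*(z-c[2])/d[2]
E
python3 - <<'E'
from h import *
w=shot('wrist')
a,b=fonz(w,(261.5,154),.057),fonz(w,(260,240.5),.057);print(a,b,(a+b)/2,np.linalg.norm(a-b),np.arctan2(*(a-b)[1::-1]))
c=[fonz(w,u,.022) for u in((202,98),(321,98),(310,263),(208,264))];print(np.mean(c,0),np.linalg.norm(c[0]-c[1]),np.linalg.norm(c[0]-c[3]))
E
```

```text
[0.49738229 0.02566828 0.057     ] [0.4268744  0.00403695 0.057     ] [0.46212834 0.01485262 0.057     ] 0.0737514604727676 0.2976772309705214
[0.4617976 0.0148976 0.022    ] 0.10387588864414843 0.1636346082979073
```

{"fn": "send_rows", "kwargs": {"moves": [{"xyz": [0.09, 0.05, 0.7], "spin": 0}, {"xyz": [0, 0, 0.7], "spin": 0}, {"xyz": [0, 0, 0.6], "spin": 0}, {"xyz": [0, 0, 0], "spin": 0}]}}

```text
t: 5.4
position: [0.4632, 0.0166, 0.0785]
orientation: [-3.104, -0.485, 0.001]
ft_force: [0.3, 0.7, 0.6]
gripper_width: 0.0854
gripper_force: 0.0
```

```bash
python3 plan.py 0.462 0.0158 0.05 0.305
```

```text
t 5.4 pos [0.4632 0.0166 0.0785] yaw 0.3101 tilt [-7.e-04 -1.e-04 -1.e+00] q [ 0.16  0.36 -0.39  2.19  0.23  0.63 -1.65] w 0.08542721926735496 f 0.0 [0.3 0.7 0.6]
tool units [-0.035  0.01   0.712] spin(-dyaw/pi) 0.0016
```

{"fn": "send_rows", "kwargs": {"moves": [{"xyz": [-0.03, 0.01, 0.4], "spin": 0.001}, {"xyz": [0, 0, 0.3], "spin": 0}, {"xyz": [0, 0, 0], "spin": 0}]}}

```text
t: 5.78
position: [0.4619, 0.0159, 0.0498]
orientation: [-3.104, -0.481, 0.002]
ft_force: [-0.0, 0.8, -0.1]
gripper_width: 0.0856
gripper_force: 0.0
```

{"fn": "send_rows", "kwargs": {"moves": [{"xyz": [0, 0, 0], "spin": 0}, {"xyz": [0, 0, 0], "spin": 0}, {"xyz": [0, 0, 0], "spin": 0}, {"xyz": [0, 0, 0], "spin": 0}, {"xyz": [0, 0, 0], "spin": 0}], "fingers": -1, "newtons": 60}}

```text
t: 6.4
position: [0.4624, 0.016, 0.0507]
orientation: [3.105, 0.48, 0.001]
ft_force: [-2.4, 0.2, 7.6]
gripper_width: 0.0149
gripper_force: 58.9
```

{"fn": "send_rows", "kwargs": {"moves": [{"xyz": [0, 0, 0], "spin": 0}, {"xyz": [0, 0, 0], "spin": 0}, {"xyz": [0, 0, 0], "spin": 0}]}}

```text
t: 6.78
position: [0.4624, 0.016, 0.0507]
orientation: [3.105, 0.48, 0.001]
ft_force: [-1.3, 0.4, 6.8]
gripper_width: 0.0151
gripper_force: 58.9
```

```bash
python3 plan.py 0.462 0.0158 0.29 0.305
```

```text
t 6.775 pos [0.4624 0.016  0.0507] yaw 0.3069 tilt [ 4.e-04 -0.e+00 -1.e+00] q [ 0.14  0.41 -0.37  2.21  0.27  0.57 -1.69] w 0.015100771463072942 f 58.89533758163452 [-1.3  0.4  6.8]
tool units [-8.000e-03  2.000e-03 -5.982e+00] spin(-dyaw/pi) 0.0006
```

{"fn": "send_rows", "kwargs": {"moves": [{"xyz": [0, 0, -0.3], "spin": 0}, {"xyz": [0, 0, -0.6], "spin": 0}, {"xyz": [0, 0, -0.7], "spin": 0}, {"xyz": [0, 0, -0.7], "spin": 0}, {"xyz": [0, 0, -0.7], "spin": 0}]}}

```text
t: 7.4
position: [0.4619, 0.0159, 0.1718]
orientation: [-3.104, -0.481, -0.0]
ft_force: [0.7, -0.3, -4.2]
gripper_width: 0.0149
gripper_force: 59.1
```

{"fn": "send_rows", "kwargs": {"moves": [{"xyz": [0, 0, -0.7], "spin": 0}, {"xyz": [0, 0, -0.7], "spin": 0}, {"xyz": [0, 0, -0.7], "spin": 0}, {"xyz": [0, 0, -0.7], "spin": 0}, {"xyz": [0, 0, -0.2], "spin": 0}]}}

```text
t: 8.02
position: [0.4624, 0.016, 0.2921]
orientation: [3.104, 0.48, 0.004]
ft_force: [0.5, 0.1, -4.4]
gripper_width: 0.0149
gripper_force: 59.3
```

```bash
python3 plan.py 0.502 0.364 0.29 -0.197;  python3 - <<'E'
from h import *
w=shot('wrist');s=shot('scene');cv2.imwrite('pics/held.png',cv2.resize(np.hstack([w['frame'],s['frame'][60:]if 0 else s['frame']]),(800,300))[:,:,::-1])
E
```

```text
t 8.025 pos [0.4624 0.016  0.2921] yaw 0.3071 tilt [ 0.0024 -0.     -1.    ] q [ 0.26  0.06 -0.45  1.99  0.03  1.1  -1.46] w 0.014926482208922046 f 59.28909659385681 [ 0.5  0.1 -4.4]
tool units [ 3.572 -7.993  0.054] spin(-dyaw/pi) 0.1604
```

View pics/held.png

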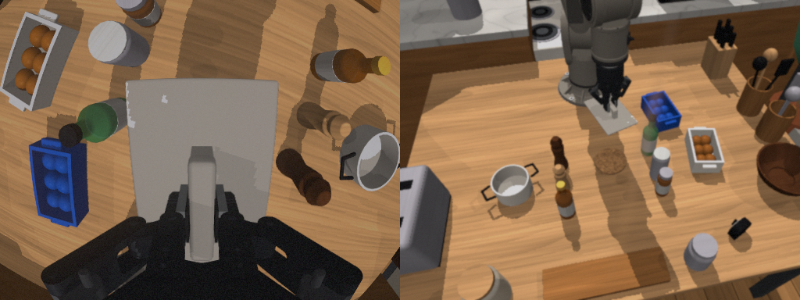

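The lid is held level above the trivet, and nothing else has moved. Next I carry it across.

{"fn": "send_rows", "kwargs": {"moves": [{"xyz": [0.3, -0.6, 0], "spin": 0}, {"xyz": [0.36, -0.8, 0], "spin": 0}, {"xyz": [0.36, -0.8, 0], "spin": 0}, {"xyz": [0.36, -0.8, 0], "spin": 0}, {"xyz": [0.36, -0.8, 0], "spin": 0}]}}

```text
t: 8.75
position: [0.4821, 0.1827, 0.2889]
orientation: [3.105, 0.48, -0.003]
ft_force: [0.1, -0.3, -3.4]
gripper_width: 0.015
gripper_force: 59.2
```

{"fn": "send_rows", "kwargs": {"moves": [{"xyz": [0.36, -0.8, 0], "spin": 0}, {"xyz": [0.36, -0.8, 0], "spin": 0}, {"xyz": [0.36, -0.8, 0], "spin": 0}, {"xyz": [0.36, -0.8, 0], "spin": 0}, {"xyz": [0.36, -0.8, 0], "spin": 0}]}}

```text
t: 9.38
position: [0.5025, 0.3569, 0.2886]
orientation: [3.104, 0.481, -0.003]
ft_force: [-0.3, -0.3, -3.5]
gripper_width: 0.0147
gripper_force: 59.2
```

{"fn": "send_rows", "kwargs": {"moves": [{"xyz": [0, 0, 0], "spin": 0.04}, {"xyz": [0, 0, 0], "spin": 0.04}, {"xyz": [0, 0, 0], "spin": 0.04}, {"xyz": [0, 0, 0], "spin": 0.04}, {"xyz": [0, 0, 0], "spin": 0}]}}

```text
t: 10.0
position: [0.5024, 0.3559, 0.2889]
orientation: [3.126, -0.305, -0.002]
ft_force: [0.1, 0.5, -3.8]
gripper_width: 0.0149
gripper_force: 59.4
```

```bash
python3 plan.py 0.503 0.363 0.18 -0.197;  python3 - <<'E'
from h import *
w=shot('wrist');s=shot('scene');cv2.imwrite('pics/over.png',cv2.resize(np.hstack([w['frame'],s['frame']]),(800,300))[:,:,::-1])
E
```

```text
t 10.0 pos [0.5024 0.3559 0.2889] yaw -0.1947 tilt [-0.0017 -0.001  -1.    ] q [-0.3   0.35 -0.54  1.67  0.19  1.18 -2.65] w 0.014857953802035941 f 59.36688423156738 [ 0.1  0.5 -3.8]
tool units [-0.017 -0.18   2.722] spin(-dyaw/pi) 0.0007
```

View pics/over.png

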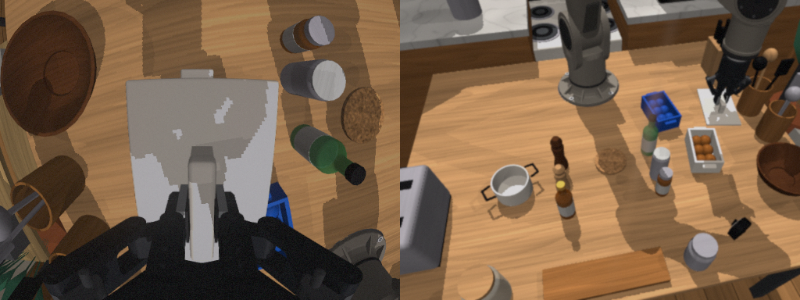

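The lid is over the dish, but joint 7 is at -2.65, close to its limit of -2.73. The lid fits either way round, so I'll turn it back by half a turn up here before descending.

{"fn": "send_rows", "kwargs": {"moves": [{"xyz": [0, 0, 0], "spin": -0.05}, {"xyz": [0, 0, 0], "spin": -0.05}, {"xyz": [0, 0, 0], "spin": -0.05}, {"xyz": [0, 0, 0], "spin": -0.05}, {"xyz": [0, 0, 0], "spin": -0.05}]}}

```text
t: 10.72
position: [0.5028, 0.356, 0.2899]
orientation: [-3.002, -0.925, 0.001]
ft_force: [0.3, -0.6, -3.7]
gripper_width: 0.0146
gripper_force: 59.4
```

{"fn": "send_rows", "kwargs": {"moves": [{"xyz": [0, 0, 0], "spin": -0.05}, {"xyz": [0, 0, 0], "spin": -0.05}, {"xyz": [0, 0, 0], "spin": -0.05}, {"xyz": [0, 0, 0], "spin": -0.05}, {"xyz": [0, 0, 0], "spin": -0.05}]}}

```text
t: 11.35
position: [0.5029, 0.3559, 0.29]
orientation: [-2.42, -2.003, 0.001]
ft_force: [-0.3, 0.4, -4.3]
gripper_width: 0.015
gripper_force: 59.4
```

{"fn": "send_rows", "kwargs": {"moves": [{"xyz": [0, 0, 0], "spin": -0.05}, {"xyz": [0, 0, 0], "spin": -0.05}, {"xyz": [0, 0, 0], "spin": -0.05}, {"xyz": [0, 0, 0], "spin": -0.05}, {"xyz": [0, 0, 0], "spin": -0.05}]}}

```text
t: 11.98
position: [0.5029, 0.3559, 0.29]
orientation: [-1.469, -2.776, 0.0]
ft_force: [-0.1, -0.4, -3.9]
gripper_width: 0.0147
gripper_force: 59.4
```

{"fn": "send_rows", "kwargs": {"moves": [{"xyz": [0, 0, 0], "spin": -0.05}, {"xyz": [0, 0, 0], "spin": -0.05}, {"xyz": [0, 0, 0], "spin": -0.05}, {"xyz": [0, 0, 0], "spin": -0.05}, {"xyz": [0, 0, 0], "spin": -0.05}]}}

```text
t: 12.6
position: [0.503, 0.3558, 0.29]
orientation: [-0.295, -3.127, -0.0]
ft_force: [-0.6, 0.2, -3.6]
gripper_width: 0.0149
gripper_force: 59.4
```

```bash
python3 plan.py 0.503 0.363 0.18 -0.197;  python3 - <<'E'
from fit import *
p=env.sense()['position']
T=shot('top');S=shot('scene')
for n,P in (('top',T),('scene',S)):
    print(n,[(d['xy'],d['p'],d['pixels'].sum()) for d in env.trace('lid',P)],[(d['xy'],d['p']) for d in env.trace('dish',P)])
cv2.imwrite('pics/turned.png',cv2.resize(np.hstack([T['frame'],S['frame']]),(800,300))[:,:,::-1])
E
```

```text
t 12.6 pos [0.503  0.3558 0.29  ] yaw 2.9535 tilt [-4.e-04  1.e-04 -1.e+00] q [ 0.11  0.53 -1.15  1.65  0.5   1.3   0.24] w 0.014932261785300579 f 59.39581632614136 [-0.6  0.2 -3.6]
tool units [0.032 0.175 2.75 ] spin(-dyaw/pi) 0.0028
top [] [([164.1, 277.9], 0.86)]
scene [([406.1, 139.2], 0.78, np.int64(1740))] [([335.7, 140.8], 0.63), ([388.0, 192.2], 0.57)]
```

View pics/turned.png

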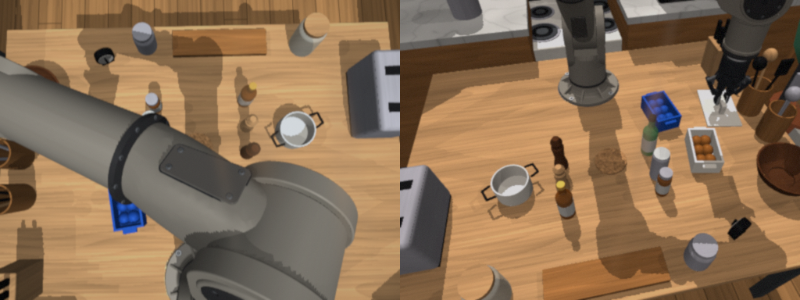

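The top view is blocked by the arm, but the scene view shows the lid level above the dish, at (718,105) in the picture. I'll descend part way while watching joint 3.

{"fn": "send_rows", "kwargs": {"moves": [{"xyz": [0.03, 0.17, 0.4], "spin": 0.003}, {"xyz": [0, 0, 0.5], "spin": 0}, {"xyz": [0, 0, 0.3], "spin": 0}]}}

```text
t: 13.28
position: [0.5025, 0.3627, 0.2402]
orientation: [-0.321, -3.124, 0.002]
ft_force: [0.9, 0.6, -3.8]
gripper_width: 0.015
gripper_force: 59.3
```

```bash
python3 plan.py 0.503 0.363 0.15 -0.197
```

```text
t 13.275 pos [0.5025 0.3627 0.2402] yaw 2.9368 tilt [-0.0015 -0.0011 -1.    ] q [ 0.07  0.58 -1.12  1.7   0.55  1.22  0.18] w 0.014997904510729068 f 59.34384047985077 [ 0.9  0.6 -3.8]
tool units [-0.012  0.013  2.254] spin(-dyaw/pi) -0.0025
```

Joint 3 is moving away from its limit.

{"fn": "send_rows", "kwargs": {"moves": [{"xyz": [0, 0, 0.5], "spin": -0.0025}, {"xyz": [0, 0, 0.6], "spin": 0}, {"xyz": [0, 0, 0.6], "spin": 0}, {"xyz": [0, 0, 0.4], "spin": 0}, {"xyz": [0, 0, 0], "spin": 0}]}}

```text
t: 13.9
position: [0.5026, 0.3628, 0.157]
orientation: [-0.309, -3.125, 0.001]
ft_force: [0.0, 0.3, -2.2]
gripper_width: 0.0149
gripper_force: 59.3
```

```bash
python3 plan.py 0.503 0.363 0.115 -0.197
python3 - <<'E'
from fit import *
S=shot('scene');W=shot('wrist');qd=np.load('dish.npy')
ps=np.array(env.sense()['position'])
ql=np.r_[ps-[0,0,.0387],-.197]
for d in env.trace('lid',S): print(d['xy'],d['p'],d['pixels'].sum())
im=cv2.resize(S['frame'][90:240,330:450],None,fx=4,fy=4,interpolation=cv2.INTER_CUBIC)
for q,parts,c in((ql,LID,(255,0,0)),(np.r_[.503,.363,0,-.197],DISH,(0,200,0))):
    Rz=R.from_euler('z',q[3]).as_matrix()
    for b in parts[:1]:
        u=(proj(S,b@Rz.T+q[:3])-[330,90]+.5)*4
        cv2.polylines(im,[cv2.convexHull(np.int32(u))],True,c,1)
cv2.imwrite('pics/mid.png',np.hstack([im[:384],W['frame'][:, :320]][:1])[:,:,::-1])
E
```

```text
t 13.9 pos [0.5026 0.3628 0.157 ] yaw 2.9447 tilt [-1.6e-03 -8.0e-04 -1.0e+00] q [ 0.02  0.66 -1.05  1.77  0.64  1.1   0.12] w 0.014911405242995024 f 59.31551277637482 [ 0.   0.3 -2.2]
tool units [-0.009  0.009  1.051] spin(-dyaw/pi) 0.0
[392.8, 174.7] 0.92 1414
[341.2, 231.5] 0.35 583
```

View pics/mid.png

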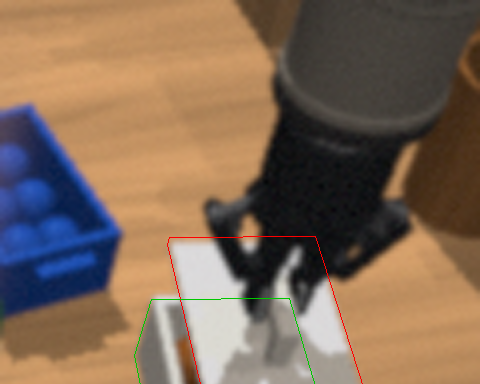

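The model outlines match the picture: the red one on the lid plate and the green one on the dish's left and top edges at (152,300). I'll go down slowly.

{"fn": "send_rows", "kwargs": {"moves": [{"xyz": [0, 0, 0.3], "spin": 0}, {"xyz": [0, 0, 0.3], "spin": 0}, {"xyz": [0, 0, 0.2], "spin": 0}, {"xyz": [0, 0, 0.1], "spin": 0}, {"xyz": [0, 0, 0], "spin": 0}]}}

```text
t: 14.68
position: [0.503, 0.3631, 0.1221]
orientation: [-0.309, -3.126, 0.0]
ft_force: [0.5, -0.9, -3.6]
gripper_width: 0.0151
gripper_force: 59.4
```

```bash
python3 plan.py 0.503 0.363 0.116 -0.197
python3 - <<'E'
from fit import *
S=shot('scene');ps=np.array(env.sense()['position'])
im=cv2.resize(S['frame'][130:250,350:450],None,fx=5,fy=5,interpolation=cv2.INTER_CUBIC)
for q,parts,c in((np.r_[ps-[0,0,.0387],-.197],LID,(255,0,0)),(np.r_[.503,.363,0,-.197],DISH,(0,200,0))):
    Rz=R.from_euler('z',q[3]).as_matrix()
    u=(proj(S,parts[0]@Rz.T+q[:3])-[350,130]+.5)*5
    cv2.polylines(im,[cv2.convexHull(np.int32(u))],True,c,1)
cv2.imwrite('pics/low.png',im[:,:,::-1])
E
```

```text
t 14.675 pos [0.503  0.3631 0.1221] yaw 2.9445 tilt [-3.e-04 -0.e+00 -1.e+00] q [-0.    0.7  -1.02  1.79  0.68  1.05  0.09] w 0.015131487949575435 f 59.434486627578735 [ 0.5 -0.9 -3.6]
tool units [-0.001 -0.002  0.153] spin(-dyaw/pi) -0.0
```

View pics/low.png

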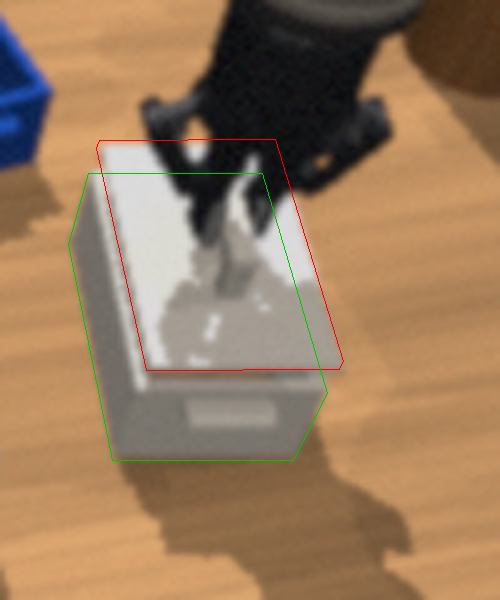

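Both outlines fit within a pixel or so: lid in red with its front edge at row 370, dish in green. A last 6 mm down, settle, then hand in.

{"fn": "send_rows", "kwargs": {"moves": [{"xyz": [0, 0, 0.08], "spin": 0}, {"xyz": [0, 0, 0.07], "spin": 0}, {"xyz": [0, 0, 0], "spin": 0}, {"xyz": [0, 0, 0], "spin": 0}, {"xyz": [0, 0, 0], "spin": 0}]}}

```text
t: 15.35
position: [0.5031, 0.3631, 0.1165]
orientation: [0.309, 3.126, 0.0]
ft_force: [0.5, -0.8, -3.5]
gripper_width: 0.0151
gripper_force: 59.4
```

```bash
python3 plan.py 0.503 0.363 0.116 -0.197; python3 -c "
from workcell import env
print(env.finish_job())"
```

```text
t 15.35 pos [0.5031 0.3631 0.1165] yaw 2.9444 tilt [ 1.e-04  1.e-04 -1.e+00] q [-0.    0.71 -1.01  1.8   0.69  1.04  0.09] w 0.015073972850621403 f 59.43395912647247 [ 0.5 -0.8 -3.5]
tool units [ 0.002 -0.003  0.012] spin(-dyaw/pi) -0.0001
the job is handed in; nothing more can be done
None
```

I handed the job in at 15.35 s with the lid still gripped, level, centred and squared over the white dish, about 13 mm above its rim by my measurements; the hand-in call gave no verdict.

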